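Load tape rolls into a sprung levelling well and lock its cover

TASK

Slide the two rolls of tape, one after the other and without lifting them, along the deck of the loading station and into its sprung well, so that they lie flat one on the other and their weight sinks the platform. Then lay the loose cover plate flat over the well with the wide end of its keyhole over the screw head, and pull it towards the station's front until the slot is home on the screw. Leave the tin, mug, timer and spice jar where they are.

Things in the scene. Friction and masses are not known exactly. Their poses are not given: they have to be found in the camera images.
- station: Grey fixed loading station, 160 (x) x 335 (y) mm. Origin: on the worktop under the centre of its well; x to its rear (away from the robot), y along the deck away from the well, z up. Flat loading deck 80 mm high: x -75 to 75, y 37 to 275; lips 5 mm high on its long edges (inner faces x = +-69). At its right end (-y) the square well with a sprung platform; a screw stands behind the well
- screw_head (a point): Centre of the top of the shoulder screw's head on the rear shelf; station frame (62, 0, 97) mm. Shank 5 mm, head 12 mm in diameter; head underside at z = 93, so 7 mm of shank is bare above the shelf
- well_mouth (a point): Centre of the well's mouth at deck height, station frame (0, 0, 80) mm. Opening 74 x 74 mm (x, y -37 to 37), open towards the deck; fences with flat tops at z = 86 on the other three sides, the rear one a shelf from x 37 to 85. Two small flared guides, tops at z = 86, lead in from the deck (from about x = +-60, y = 62)
- platform (a joint): Sinking (m) of the sprung 70 x 70 mm platform in the well: 0 = empty, its top 1 mm below the deck; grows downwards, stop at 0.060. Spring about 61 N/m, lightly damped: each roll sinks it 20 to 25 mm, a little more than a roll's thickness; the last roll's top comes to rest 1 to 15 mm below the deck
- platform_top (a point): Centre of the platform's top face; axes as the station's
- roll_1: Roll of white label tape lying flat on the deck, the one nearer the well: 66 mm diameter, 19 mm high, about 0.14 kg. Treat its bore as closed. Origin: centre of the underside; z up
- roll_2: Second, identical roll, lying behind roll_1 on the deck, farther from the well. The order in which the two go in does not matter
- cover: Loose steel cover plate, 147 (x) x 96 (y) x 4 mm, 0.15 kg, flat on the worktop left of the station, with a black bar grip on top and a keyhole. Origin: centre of the underside, z up. Goes on with its x along the station's x (keyhole to the rear). Locked, it lies on the fences (underside at z = 86) with the screw at the slot's end; it is lowered about 23 mm farther to the rear, then pulled along -x
- cover_hole (a point): Centre of the keyhole's entry opening (about 18 mm across) at the plate's underside, plate frame (38.5, 0, 0) mm; from it a slot 7.5 mm wide runs along the plate's +x to x = 64 mm
- cover_slot_end (a point): Where the screw's axis stands when the plate is fully locked, at the underside of the plate, plate frame (61.5, 0, 0) mm
- cover_grip (a point): Centre of the cover's upright bar grip, plate frame (-10, 0, 15) mm. Bar 12 (x) x 40 (y) x 22 mm high, its top 26 mm above the plate's underside; pinch it across the 12 mm, along the plate's x
- tin: Bystander: food tin, 57 mm diameter, 72 high, standing behind the station; origin centre of its underside
- mug: Bystander: small speckled mug, 63 x 88 x 49 mm; origin under it
- timer: Bystander: cream kitchen timer, 60 mm diameter, 52 high; origin centre of its underside
- jar: Bystander: spice jar with a red cap, 45 mm diameter, 108 high; origin centre of its underside
Not all that is in view belongs to the job. Leave any black look-alike of the roll_2 alone.

How it is judged:
By the outcome, as a careful person would: the job done as asked, in the order asked, and still so for the second after the job is handed in, with the robot touching nothing.
It also fails if it takes over 72 s, if anything falls off the work surface, if the arm or the gripper's body presses on something with over 40 N, if the wrist force passes 120 N, or if a joint passes its speed limit or range.

ROBOT

A 6-joint arm with a two-finger parallel gripper is mounted at the origin on a cart in front of the work surface, level with it; the furniture and walls round the work are solid. World frame = base frame: x ahead of the robot, y to its left, z up, the work surface at z = 0. Lengths are in m, angles in rad, forces in N, time in s.
With the tool pointing down it reaches from about 0.3 to 1 m from the base axis. Payload 5.1 kg.
Tool frame: the origin (TCP) lies at the very end of the fingers, on their centre line; the grasp point (between the pads) lies 19 mm behind it; z points along the fingers, y is the line along which they close (so a half turn about z gives the same grasp; the last joint's range is limited). The gripper opens to 95 mm and grips with 3 to 60 N. Pads are 20 mm wide; open, the fingers measure 119 mm over their backs; the gripper's body (75 mm by 180 mm) begins 59 mm behind the grasp point.
Start: joints at [1.102, 0.124, 1.65, -0, 1.367, -0.083], TCP at [0.245, 0.602, 0.215] pointing down, gripper open.
Joint ranges: [-2.61, 2.61], [-1.02, 2.33], [0.03, 2.71], [-1.35, 4.49], [0.32, 2.68], [-2.91, 2.91]. Speed limits (rad/s): [2.57, 2.57, 3.14, 3.14, 3.14, 3.14].

INTERFACE

Orientations are given as a unit quaternion [w, x, y, z].
In Python, from rig import * gives the robot as it stands. Calls block until the motion is done:
- move_pose(position, orientation): joint-space move of the TCP to a pose.
- move_l(position, velocity=0.15, rotation=None, threshold=None): straight line of the TCP; rotation=None keeps the orientation; velocity is the mean speed in m/s. With threshold (N) it stops when the force on the tool has changed by that much, and returns True; else False.
- goto_joints(angles): joint-space move.
- grip(opening, grip_force=None): finger opening in m; grip_force is the grip in N (None keeps the last); returns when the fingers have stopped.
- pause(seconds).
- ik(position, orientation): joint angles nearest the present ones, or None.
- get_image(name): name is "side" or "top"; returns a dict with "img" (480x640x3 uint8, red, green, blue), "fx", "fy", "cx", "cy" (pixels), "distortion" ([k1, k2, p1, p2, k3] as OpenCV has them; the pictures are not rectified), "origin" and "orientation" of the camera in the world. Camera axes: x right, y up, looking along -z (the intrinsics and any distortion apply to the point x, -y, -z); pixel columns grow to the right and rows downward; lengths in m; the calibration is good to about 2 mm. A picture is of the moment at which its call begins. There is no depth.
A pose or a line that the arm cannot do raises MotionError and nothing moves.
- hand_in(): hands the job in; it is judged then, once.
Readings, each from a call of its own:
- read_clock(): time.
- read_qpos(): joint angles.
- read_qd(): joint speeds.
- read_joint_torque(): joint torques, N m.
- read_eef_pos(): TCP position.
- read_tcp_rot(): TCP orientation.
- read_wrist_force(): force on the tool from outside, world axes, zero at the start.
- read_ft_torque(): the same for the moment, N m.
- read_width(): finger opening in m.
- read_finger_force(): force on a finger pad.
Only numpy, scipy, OpenCV 4.12 (cv2) and the standard library are available. Lean on these libraries where they do the work, as an engineer would, in place of code of your own. Each camera call takes 0.05 s, during which the arm holds its last target. There are 200 camera calls.

## Working session

There is one attempt and no reset: what is moved stays moved. The work goes in short steps, each a Python script; the robot and the scene stay as the last script left them, time stands still between calls to the robot, and variables do not carry over. Pictures are saved under pics/ and viewed, at most 10 in all, crops included, and the job is handed in when it is done.

```bash
mkdir -p pics; ls
python3 - <<'E'
from rig import *
import cv2
for n in ("top","side"):
    d=get_image(n); cv2.imwrite(f"pics/{n}0.png",d["img"][:,:,::-1])
    print({k:v for k,v in d.items() if k!="img"})
print(read_clock(),read_tcp_rot())
E
```

```text
pics
{'fx': 527.603372481661, 'fy': 527.603372481661, 'cx': 313.6184411752777, 'cy': 247.62983138410814, 'distortion': array([-0.08959443,  0.        ,  0.        ,  0.        ,  0.        ]), 'origin': array([ 0.52551013, -0.07160764,  1.13017263]), 'orientation': array([-0.70308233, -0.01877096,  0.02332972,  0.71047774])}
{'fx': 457.376124514804, 'fy': 457.376124514804, 'cx': 326.4463184127276, 'cy': 237.10039973984505, 'distortion': array([-0.12012379,  0.        ,  0.        ,  0.        ,  0.        ]), 'origin': array([ 0.12017116, -0.24047634,  0.77672614]), 'orientation': array([ 0.80026719,  0.25191837, -0.17109416, -0.51656204])}
0.1 [-2.69751261e-04  1.91702903e-01  9.81452550e-01 -9.03732054e-04]
```

View pics/top0.png

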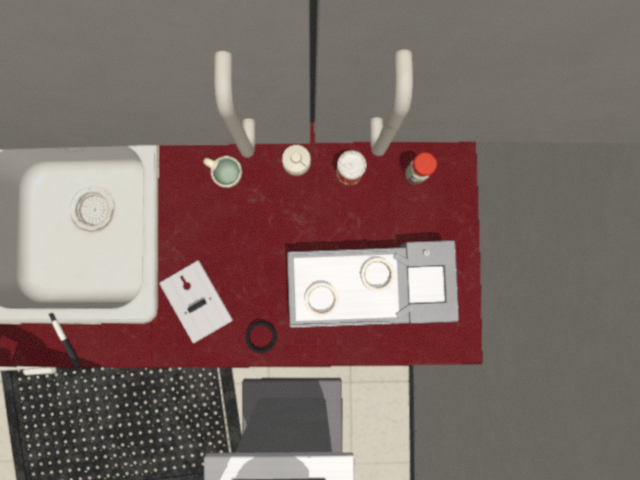

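View pics/side0.png

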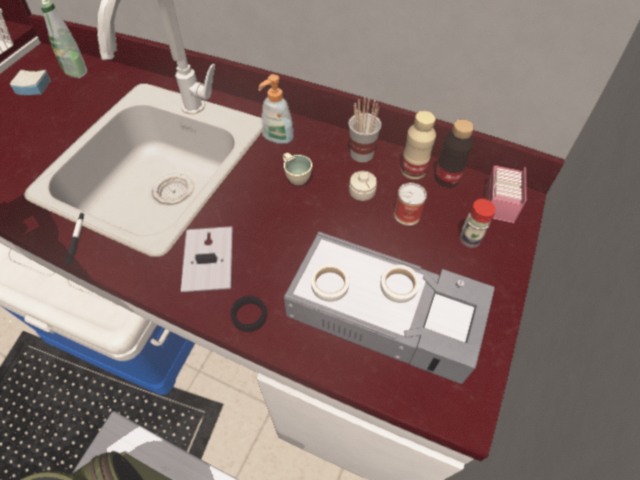

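```bash
cat > h.py <<'E'
from rig import *
import cv2, numpy as np
from scipy.spatial.transform import Rotation as R
def rot(q): return R.from_quat([q[1],q[2],q[3],q[0]])
def quat(r): q=r.as_quat(); return np.array([q[3],q[0],q[1],q[2]])
def K(d): return np.array([[d["fx"],0,d["cx"]],[0,d["fy"],d["cy"]],[0,0,1.]])
def unproj(d,uv,z):
    p=cv2.undistortPoints(np.array(uv,float).reshape(-1,1,2),K(d),d["distortion"]).reshape(-1,2)
    r=rot(d["orientation"]).apply(np.c_[p[:,0],-p[:,1],-np.ones(len(p))])
    return d["origin"]+r*((z-d["origin"][2])/r[:,2])[:,None]
def proj(d,P):
    c=rot(d["orientation"]).inv().apply(np.atleast_2d(P)-d["origin"])*[1,-1,-1]
    return cv2.projectPoints(c,np.zeros(3),np.zeros(3),K(d),d["distortion"])[0].reshape(-1,2)
def down(yaw):  # tool z down, tool y (closing) along world angle yaw
    y=np.array([np.cos(yaw),np.sin(yaw),0]); z=np.array([0,0,-1.]); x=np.cross(y,z)
    return quat(R.from_matrix(np.c_[x,y,z]))
E
python3 - <<'E'
import cv2,numpy as np
a=cv2.imread("pics/top0.png")
s=cv2.resize(a[235:335,280:468],None,fx=4,fy=4,interpolation=cv2.INTER_CUBIC)
cv2.imwrite("pics/c1.png",s)
s=cv2.resize(a[255:350,155:240],None,fx=6,fy=6,interpolation=cv2.INTER_CUBIC)
cv2.imwrite("pics/c2.png",s)
E
```

```text
(no output)
```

View pics/c1.png

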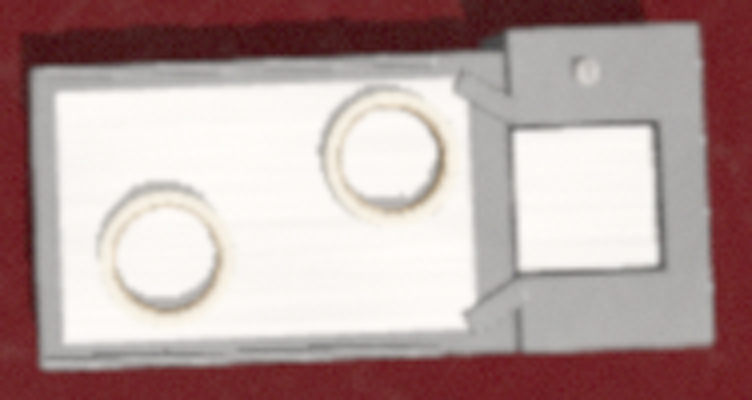

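View pics/c2.png

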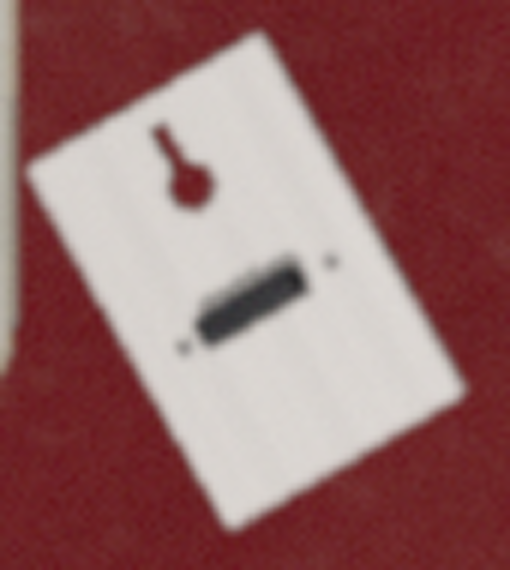

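```bash
cat > fit.py <<'E'
from h import *
from scipy.optimize import least_squares
d=get_image("top"); s=get_image("side")
c1=lambda P:(np.array(P,float)+.5)/4-.5+[280,235]
c2=lambda P:(np.array(P,float)+.5)/6-.5+[155,255]
def fit(obj,uv,x0):
    T=lambda p,o:np.c_[R.from_euler('z',p[2]).apply(o)[:,:2]+p[:2],np.array(o)[:,2]]
    f=lambda p:(proj(d,T(p,np.array(obj)))-uv).ravel()
    r=least_squares(f,x0); print(r.x,np.round(f(r.x).reshape(-1,2),1).tolist()); return r.x,T
st=[(62,0,97),(85,-60,86),(-75,-60,86),(37,-37,86),(-37,-37,86)]
ps,T=fit(np.array(st)/1e3,c1([(587,71),(699,24),(715,345),(657,121),(664,268)]),[.5,-.3,0])
co=[(73.5,-48,4),(73.5,48,4),(-73.5,48,4),(-73.5,-48,4),(38.5,0,4),(-10,0,26)]
pc,_=fit(np.array(co)/1e3,c2([(260,30),(25,167),(232,533),(468,390),(192,186),(252,303)]),[.4,.2,.3])
rl=unproj(d,c1([(390,157),(166,255)]),.099); print("rolls",rl)
rs=R.from_euler('z',-ps[2]).apply(rl-np.r_[ps[:2],0]); print("rolls in st",rs)
np.savez("fit.npz",ps=ps,pc=pc,rl=rl)
side=s["img"][:,:,::-1].copy(); 
box=[(85,-60,86),(-75,-60,86),(-75,37,86),(85,37,86),(85,-60,0),(-75,-60,0),(37,-37,86),(-37,-37,86),(62,0,97),(-69,275,80),(69,275,80)]
pts=list(T(ps,np.array(box)/1e3))+list(T(pc,np.array(co)/1e3))
for c in rl:
    for a in np.arange(0,6.3,.5): pts.append(c+.033*np.array([np.cos(a),np.sin(a),0]))
big=cv2.resize(side[215:385,175:500],None,fx=2.4,fy=2.4,interpolation=cv2.INTER_CUBIC)
for p in proj(s,pts):
    q=((p-[175,215]+.5)*2.4-.5).round().astype(int); cv2.circle(big,tuple(int(v) for v in q),2,(0,0,255),-1)
cv2.imwrite("pics/ov.png",big)
E
python3 fit.py
```

```text
[ 0.51298334 -0.30226448  0.0238082 ] [[0.0, 0.2], [-0.1, -0.3], [-0.3, -0.2], [0.2, -0.1], [0.2, 0.3]]
[0.48096089 0.17370461 0.5236302 ] [[-0.0, 0.4], [0.7, 0.3], [0.3, -1.1], [-0.3, -0.1], [0.1, -0.1], [-0.8, 0.5]]
rolls [[ 0.53423595 -0.20229006  0.099     ]
 [ 0.48774989 -0.09215841  0.099     ]]
rolls in st [[ 0.02362657  0.09944015  0.099     ]
 [-0.02022453  0.21064724  0.099     ]]
```

View pics/ov.png

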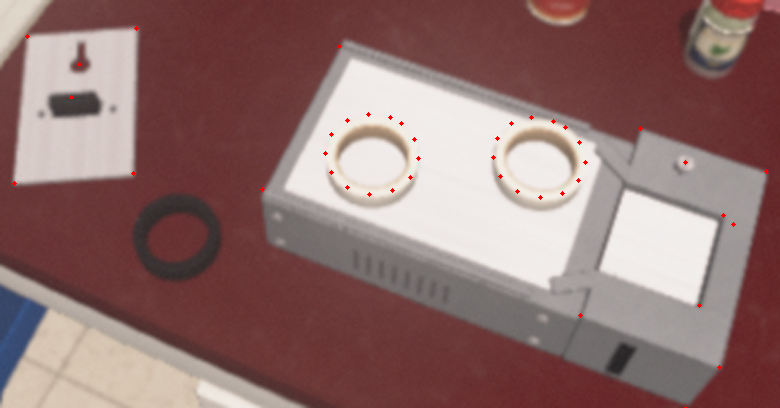

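```bash
cat >> h.py <<'E'
F=np.load("fit.npz"); ps=F["ps"]; pc=F["pc"]
def S(x,y,z):  # station mm -> world
    return R.from_euler('z',ps[2]).apply(np.array([x,y,z])/1e3)+np.r_[ps[:2],0]
E
cat > roll.py <<'E'
from h import *
import sys
def slide(x,y):
    q=min((down(ps[2]+k*np.pi) for k in (0,1)),key=lambda q:abs(ik(S(x,y,140),q)[5]))
    grip(.082); move_pose(S(x,y,150),q)
    move_l(S(x,y,89),.12); grip(.05,8)
    print("w",read_width(),read_finger_force(),read_clock())
    move_l(S(0,y,89),.08); move_l(S(0,0,89),.1)
    print("w",read_width(),read_wrist_force()); grip(.084); pause(.3)
    move_l(S(0,0,150),.2); print(read_qpos(),read_clock())
    for n in ("top","side"): 
        cv2.imwrite(f"pics/{sys.argv[3]}{n}.png",get_image(n)["img"][:,:,::-1])
slide(float(sys.argv[1]),float(sys.argv[2]))
E
python3 roll.py 23.6 99.4 a
python3 - <<'E'
import cv2,numpy as np
a=cv2.imread("pics/aside.png")[215:385,270:500]
b=cv2.imread("pics/atop.png")[225:345,270:475]
a=cv2.resize(a,None,fx=1.7,fy=1.7);b=cv2.resize(b,(a.shape[1],a.shape[0]))
cv2.imwrite("pics/a.png",np.hstack([a,b]))
E
```

```text
w 0.06504468482882092 8.007410196005367 4.8
w 0.06505387001507804 [-0.10557776 -0.73503461 -1.23159408]
[-6.22578419e-01  5.29367027e-02  1.83642993e+00  2.72420071e-05
  1.25085598e+00 -6.46425004e-01] 7.725
```

View pics/a.png

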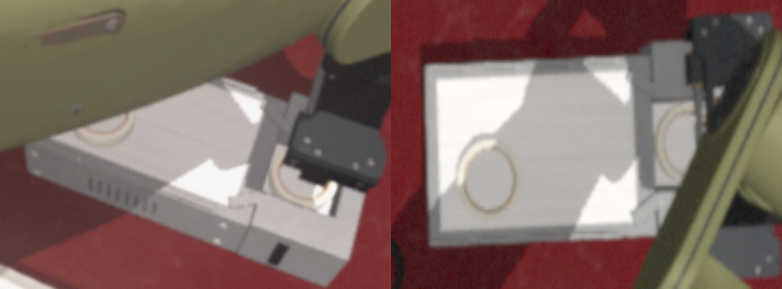

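The picture shows roll_1 in the well mouth, at about (683,145) in the right panel, partly hidden by the gripper. I'll move above roll_2 and check the well before going on.

Run:
```python
from h import *
q=read_tcp_rot(); move_pose(S(-20.2,210.6,150),q); print(read_clock())
a=get_image("side")["img"][235:375,400:500,::-1]; b=get_image("top")["img"][235:325,375:465,::-1]
cv2.imwrite("pics/b.png",np.hstack([cv2.resize(a,(400,560)),cv2.resize(b,(400,560))]))
```

```text
8.6833
```

View pics/b.png

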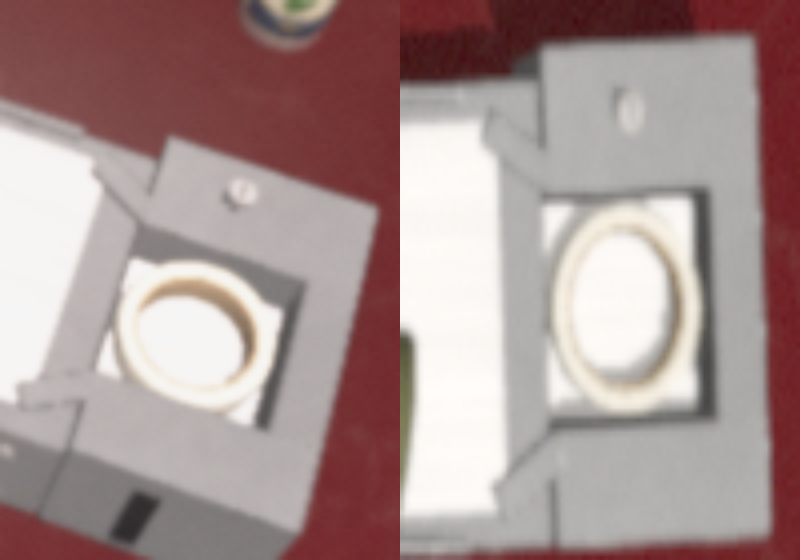

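Roll_1 lies flat and sunk in the well, around (625,305) in the right panel. Roll_2 is next, and then I'll move above the cover.

```bash
python3 roll.py -20.2 210.6 c
python3 - <<'E'
from h import *
g=R.from_euler('z',pc[2]).apply([-.010,0,0])+np.r_[pc[:2],0]
q=min((down(pc[2]+k*np.pi) for k in (0,1)),key=lambda q:abs(ik(g+[0,0,.1],q)[5]))
np.savez("g.npz",g=g,q=q)
grip(.05); move_pose(g+[0,0,.10],q); print(read_clock(),read_qpos())
a=get_image("side")["img"][235:375,400:500,::-1]; b=get_image("top")["img"][235:325,375:465,::-1]
cv2.imwrite("pics/d.png",np.hstack([cv2.resize(a,(400,560)),cv2.resize(b,(400,560))]))
E
```

```text
w 0.06509678030192577 8.01352168979065 10.4083
w 0.06477623523096276 [ 0.18626028 -0.01227995 -1.74928044]
[-6.22633122e-01  5.29082208e-02  1.83639727e+00  7.45923303e-06
  1.25086394e+00 -6.46425113e-01] 14.4083
17.0167 [ 2.34747835e-01 -1.06049337e-01  2.08202172e+00 -2.65699596e-04
  1.16510472e+00 -2.87719306e-01]
```

View pics/d.png

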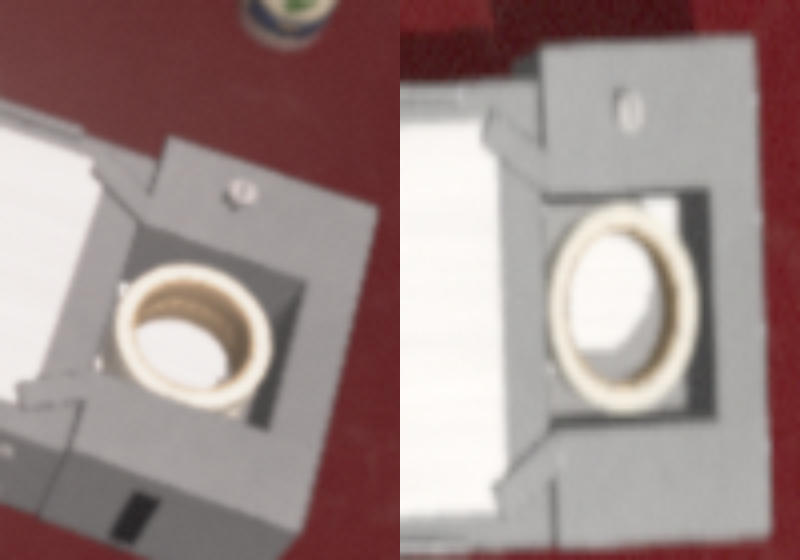

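Both rolls are stacked flat below deck level. Now I'll grasp the cover, carry it over and lower it with a contact check.

Run:
```python
from h import *
G=np.load("g.npz"); g,q=G["g"],G["q"]
move_l(g+[0,0,.007],.1,threshold=15); grip(.0,30); print("w",read_width(),read_eef_pos()-g)
move_l(g+[0,0,.16],.15)
k=0 if abs(rot(q).as_matrix()[:,1]@[np.cos(pc[2]),np.sin(pc[2]),0]-1)<.1 else 1
qs=down(ps[2]+k*np.pi)
move_pose(S(13.5,0,145),qs); move_l(S(13.5,0,112),.1); pause(.3)
b=get_image("top")["img"][215:335,365:475,::-1]; cv2.imwrite("pics/e.png",cv2.resize(b,None,fx=5,fy=5,interpolation=cv2.INTER_CUBIC))
print(read_wrist_force(),read_clock())
hit=move_l(S(13.5,0,92),.03,threshold=5)
print(hit,read_eef_pos()-S(13.5,0,0),read_wrist_force(),read_clock())
```

```text
w 0.011989951801757475 [3.39102009e-05 1.37539611e-06 7.06888228e-03]
[ 0.3776481  -0.74524576 -1.19533373] 22.6333
True [-0.00038263  0.00022511  0.09298179] [-0.00737194 -0.53644645  3.6151711 ] 23.2333
```

View pics/e.png

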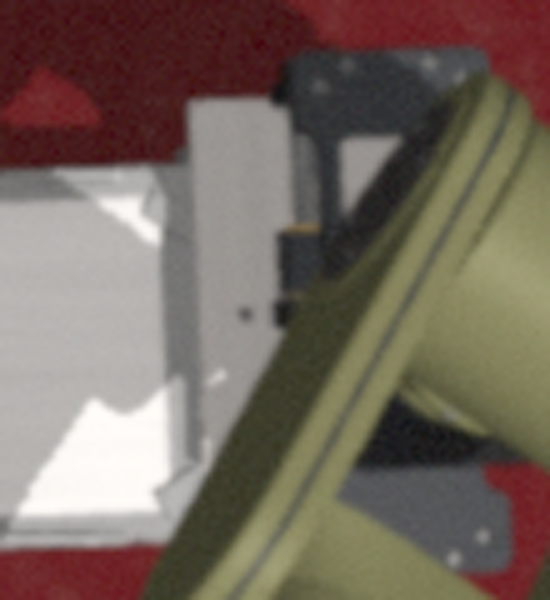

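Contact came with the TCP at 93.0 mm, which puts the underside at 86 mm, so the plate is flat with the head through the hole. Next I'll pull it towards the front.

Run:
```python
from h import *
inv=R.from_euler('z',-ps[2])
hit=move_l(S(-12,0,93),.03,threshold=12)
print(hit,inv.apply(read_eef_pos()-S(0,0,0))*1e3,read_wrist_force(),read_ft_torque(),read_width(),read_clock())
```

```text
True [-9.91615943e+00  4.37176186e-02  9.29976504e+01] [1.61566722 0.47772903 1.77260577] [-0.10171436 -0.07847934  0.05111988] 0.011723763833264247 24.0167
```

Run:
```python
from h import *
grip(.04); move_l(S(-10,0,170),.15); move_pose(S(-40,260,220),read_tcp_rot()); pause(.3); print(read_clock())
a=get_image("side")["img"][225:385,380:500,::-1]; d=get_image("top"); b=d["img"][225:335,375:465,::-1]
cv2.imwrite("pics/f.png",np.hstack([cv2.resize(a,(400,533)),cv2.resize(b,(400,533))]))
```

```text
26.7167
```

View pics/f.png

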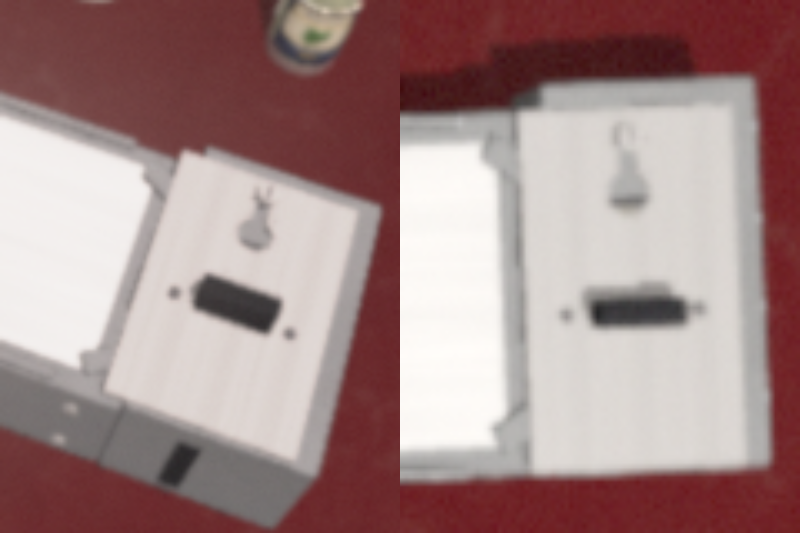

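The cover lies flat over the well. The screw head sits at the slot's end, about (625,138) in the right panel, and the entry opening is clear at (628,188), so I'm handing in.

```bash
python3 -c "
from rig import *
print(hand_in())"
```

```text
the job is handed in; nothing more can be done
None
```

Job handed in at about 27 s of the 72 s allowed: both rolls lie flat, one on the other, in the sunk well, the cover is locked home on the screw, and the robot touched none of the bystanders.

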